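# Pack a lock-repair kit into its foam tray and book it on the tally counter

### The arm

A 6-joint arm with a two-finger parallel gripper is mounted at the origin on the work surface. World frame = base frame: x ahead of the robot, y to its left, z up, the work surface at z = 0. Lengths are in mm, angles in rad, forces in N, time in s.
With the tool pointing down it reaches from about 300 to 775 mm from the base axis. Payload 14.6 kg.
Tool frame: the origin (TCP) lies on the centre line of the jaws, within the pads' length; the fingertips stand 19 mm ahead of it and the grasp point (between the pads) is the TCP (bot.tip_reach is the distance from the TCP to the fingertips, in mm); z points along the fingers, y is the line along which they close (so a half turn about z gives the same grasp; the last joint's range is limited). The gripper opens to 85 mm and grips with 20 to 120 N. Pads are 22 mm wide; open, the fingers measure 114 mm over their backs; the gripper's body (76 mm by 85 mm) begins 54 mm behind the grasp point. The pads swing forward as they close: fully open they stand 13 mm farther back than shut.
Start: joints at [1.197, 0.3, 1.521, -0, 1.321, -0.067], TCP at [166.103, 524.309, 250.281] pointing down, gripper open.
Joint ranges: [-3.03, 3.03], [-0.79, 2.21], [0.23, 2.52], [-1.04, 4.18], [0, 3.07], [-2.55, 2.55]. Speed limits (rad/s): [2.22, 2.22, 2.57, 3.14, 3.14, 3.14].

### API

Orientations are given as a unit quaternion [w, x, y, z].
In Python, from rig import bot gives the robot as it stands. Calls block until the motion is done:
- bot.move_to(position, orientation): joint-space move of the TCP to a pose.
- bot.servo_line(position, attitude=None, speed=150, until_force=None): straight line of the TCP; attitude=None keeps the orientation; speed is the mean speed in mm/s. With until_force (N) it stops when the force on the tool has changed by that much, and returns True; else False.
- bot.move_joints(angles): joint-space move.
- bot.move_gripper(opening, grip_force=None): finger opening in mm; grip_force is the grip in N (None keeps the last); returns when the fingers have stopped.
- bot.dwell(seconds).
- bot.ik(position, orientation): joint angles nearest the present ones, or None.
- bot.read_state(): the state.
- bot.read_camera(name): name is "scene" or "side" or "wrist"; returns a dict with "image" (384x512x3 uint8, blue, green, red), "depth" (384x512 float32, mm along the optical axis (not along the pixel's ray), 0 where there is no reading), "fovy" (degrees; the focal length in pixels is half the picture's height over the tangent of half this angle, whatever the lens; pixels are square), "cx", "cy" (the principal point, pixels), "eye" and "attitude" of the camera in the world; the wrist camera has in their place "mount" (4x4, takes a point from camera to tool coordinates, whose origin is the TCP and whose axes are the flange's). Camera axes: x right, y down, z forward; pixel columns grow to the right and rows downward; lengths in mm; the calibration is good to about 2 mm. A picture is of the moment at which its call begins: read the wrist's pose just before it.
A pose or a line that the arm cannot do raises bot.MotionError and nothing moves.
- bot.finish_job(): hands the job in; it is judged then, once.
The state is a dict: "clock": time; "joint_positions": joint angles; "qvel": joint speeds; "effort": joint torques, N m; "ee_pos": TCP position; "tool_rot": TCP orientation; "ft_force": force on the tool from outside, world axes, zero at the start; "moment": the same for the moment, N m; "grip_width": finger opening in mm; "grip_force": force on a finger pad.
Only numpy, scipy, OpenCV 4.12 (cv2) and the standard library are available. Lean on these libraries where they do the work, as an engineer would, in place of code of your own. Each camera call takes 0.05 s, during which the arm holds its last target. There are 200 camera calls.

### The job

Pack the lock-repair kit: press the door latch and the adjustable wrench fully home, flat on the bottom of their own cut-outs in the sloping foam tray, and let go of them. Then book the kit by pressing the roller lever on the grey tally counter gently down until its switch clicks, without pushing it past its working travel into overtravel, and let it spring back up. Leave everything else on the bench where it is.

Things in the scene. Friction and masses are not known exactly. Their poses are not given: they have to be found in the camera images.
- latch_center (a point): Centre, 12 mm above its underside, of the tubular door latch: loose, T-shaped, lying flat, 24 mm high, 0.26 kg. Own x along it: bare steel body 24 mm wide from x = -60 to 45 mm (grip across it at the centre), brass face plate 58 mm wide (y -29 to 29) at x = 45 to 51, brass bolt 16 mm wide out to x = 65. Own z up. Latch and wrench may each lie in either of two spots on the robot's right.
- wrench_center (a point): Centre, 12 mm above its underside, of the adjustable wrench: loose, lying flat, 24 mm high, 0.32 kg. Own x along it: black rubber handle 22 mm wide from x = -100 to 25 mm (grip across it at the centre), then the steel jaw head, y -23 to 22 mm, from x = 25 to 70. Own z up.
- foam: Dark foam in a blue tray, fixed on a stand on the robot's left, tilted 30 degrees, low edge to the robot. 214 mm (x, up the slope) by 248 (y, level) by 34 thick; origin at the centre of its underside, z square to its face. Face at z = 34 mm, pocket floors (pale) at 16. A finger channel 48 mm wide (y -24 to 24, floor z = 8) crosses it along x: fingers holding an item at its centre go down in it.
- latch_pocket (a point): Where the latch's centre is when fully home in its pocket, the lower one (foam x -48, y 0, z 28 mm). Foam axes. Fits only with the latch's x (plate and bolt end) along foam -y. Pockets are 18 mm deep, with 3 mm play each side, 4.5 at each end; springy foam ribs on the sides pinch the item and stop it high: push it square to the foam, about 10 N (5 to 20), down to the floor, where it stays, 6 mm proud.
- wrench_pocket (a point): Where the wrench's centre is when fully home in its pocket, the upper one (foam x 48, y 0, z 28 mm). Foam axes. Fits only with the wrench's x (jaw end) along foam +y. Same depth, play and springy ribs as the latch's pocket.
- tally_lever (a joint): Angle (rad) of the roller lever of the microswitch on the tally counter: 0 at rest, grows as the roller is pressed down, springs back. Clicks at 0.16 (roller about 10 mm down); overtravel begins at 0.38 (about 23 mm down); stop between, near 0.25 (16 mm down). Push: 1.7 N starts it, 4 N at the click, 5 to 6 N at 0.25, 7 N at 0.38.
- tally_roller (a point): Top of the white roller (18 mm across, 14 mm wide) on the lever's free end, 99 mm above the bench at rest; press straight down here. Axes are the lever's; its hinge lies 63 mm along +x and 26 mm lower. The counter is a fixed grey box, 100 x 75 x 45 mm, with a black switch on top; the roller is at the end nearest the robot.
- tape: Bystander, to be left alone: roll of brown tape, 100 mm across; origin at its underside.
- screwdriver: Bystander, to be left alone: black screwdriver, 160 mm, lying between counter and stand; origin at its underside.
- carton: Bystander, to be left alone: small cardboard carton of screws, 80 x 55 x 35 mm; origin at its underside.
- spraycan: Bystander, to be left alone: spray can, 170 mm high; origin at its underside.
- padlock: Bystander, to be left alone: brass padlock lying flat, 110 mm; origin at its underside.
- mug: Bystander, to be left alone: white mug; origin at its underside.
There are look-alikes about, which are no part of the job. Leave any blue look-alike of the part that bears wrench_center alone. What is shaped like the part that bears tally_lever but yellow is not meant.

How it is judged (in metres and radians):
On the way, in this order (a step that is already met when the one before it is completed fails the run):
1. latch and wrench both fully home in their own foam pockets and let go (distance between latch_center and latch_pocket below 0.008 m and z of each of latch_center, wrench_center in the frame of foam below 0.0305 m and angle between the z axis of each of latch_center, wrench_center and the z axis of foam, either way round below 0.08 rad and distance between wrench_center and wrench_pocket below 0.008 m and contact force between the fingers and latch below 0.1 N and contact force between the fingers and wrench below 0.1 N), for 0.2 s.
2. the roller lever is pressed until it clicks (value of joint tally_lever above 0.16 rad), for 0.05 s.
At the end, for the whole second after the job is handed in: Latch and wrench each lie at rest in their own pocket, centre within 8 mm of its seated place and at most 2.5 mm above it, flat to the foam within 0.08 rad, released; the tally lever has been pressed past 0.16 rad after both were seated and has sprung back below 0.05 rad (distance between latch_center and latch_pocket below 0.008 m and z of each of latch_center, wrench_center in the frame of foam below 0.0305 m and angle between the z axis of each of latch_center, wrench_center and the z axis of foam, either way round below 0.08 rad and distance between wrench_center and wrench_pocket below 0.008 m and linear speed of each of latch, wrench below 0.02 m/s and value of joint tally_lever below 0.05 rad); the robot touches nothing.
It fails at once if the roller lever is pushed into overtravel (past 0.38 rad) (value of joint tally_lever above 0.38 rad).
It fails at once if a bystander (tape roll, screwdriver, carton, spray can, padlock or mug) is shifted by more than 30 mm (distance of any of tape, screwdriver, carton, spraycan, padlock, mug from where it was at the start of the episode above 0.03 m).
It also fails if it takes over 72 s, if anything falls off the work surface, if the arm or the gripper's body presses on something with over 40 N, if the wrist force passes 120 N, or if a joint passes its speed limit or range.

## Working session

There is one attempt and no reset: what is moved stays moved. The work goes in short steps, each a Python script; the robot and the scene stay as the last script left them, time stands still between calls to the robot, and variables do not carry over. Pictures are saved under pics/ and viewed, at most 10 in all, crops included, and the job is handed in when it is done.

```bash
ls; mkdir -p pics; cat > h.py <<'E'
import numpy as np, cv2
from scipy.spatial.transform import Rotation as R
from rig import bot
def quat(m): 
    q=R.from_matrix(m).as_quat(); return [q[3],q[0],q[1],q[2]]
def mat(q): return R.from_quat([q[1],q[2],q[3],q[0]]).as_matrix()
def cloud(name):
    s=bot.read_state(); c=bot.read_camera(name)
    f=192/np.tan(np.radians(c["fovy"])/2)
    v,u=np.mgrid[0:384,0:512]; d=c["depth"]
    P=np.stack([(u-c["cx"])/f*d,(v-c["cy"])/f*d,d],-1)
    if "eye" in c:
        A=np.array(c["attitude"],float); A=mat(A) if A.size==4 else A
        W=P@A.T+np.array(c["eye"])
    else:
        M=np.array(c["mount"]); T=P@M[:3,:3].T+M[:3,3]
        W=T@mat(s["tool_rot"]).T+np.array(s["ee_pos"])
    W[d<=0]=np.nan
    return c["image"],W,c
E
python3 - <<'E'
from h import *
for n in("scene","side"):
    im,W,c=cloud(n); cv2.imwrite(f"pics/{n}.png",im); np.savez(f"{n}.npz",im=im,W=W)
    print(n,c["fovy"],c["cx"],c["cy"],c.get("eye"),c.get("attitude"))
print(bot.read_state())
E
```

```text
pics
scene 49.61042214380979 261.30885687437467 187.8830164983971 [1415.46438815  402.1732862  1070.41510885] [-0.20621369  0.48984514  0.78731937 -0.31249939]
side 43.753451286922974 261.13572012451937 195.3787423516592 [ 199.95089289 -966.20588293 1002.3393571 ] [-0.4074019   0.89682218 -0.15817742  0.06865556]
{'clock': 0.1, 'joint_positions': array([ 1.19739296e+00,  3.00433780e-01,  1.52152008e+00,  3.02096126e-06,
        1.32069353e+00, -6.65905771e-02]), 'qvel': array([-6.61035527e-05, -2.94220338e-03, -1.56968983e-03,  8.62800370e-04,
       -1.11143822e-03, -1.63551051e-03]), 'effort': array([ 5.84571553e-04, -5.44374096e+01, -3.62373984e+01, -1.58941307e-04,
        3.00091364e-03, -1.36886956e-04]), 'ee_pos': array([166.04050885, 524.1410636 , 249.76757821]), 'tool_rot': array([-1.16513756e-04,  1.52805753e-01,  9.88256102e-01, -5.14337994e-04]), 'ft_force': array([-0.18029736,  0.11483194, -0.2303299 ]), 'moment': array([-0.01726825,  0.02415639, -0.03436718]), 'grip_force': 0.0, 'grip_width': 85.23821100245627}
```

View pics/scene.png

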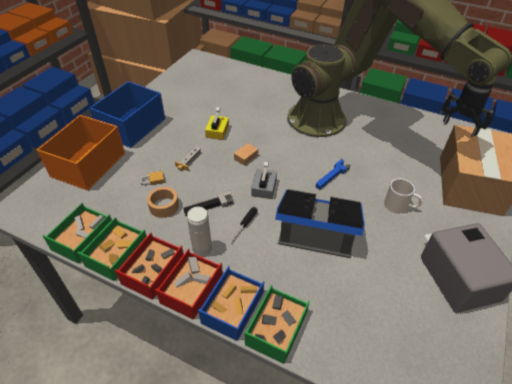

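View pics/side.png

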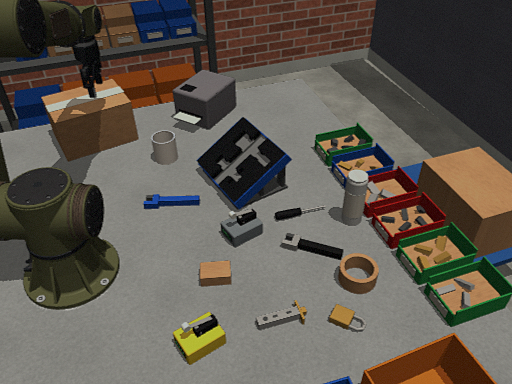

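Candidates:
- Wrench: black handle with steel jaw at scene (208,203) / side (312,246) is the one I want. The blue one at side (172,201) is the look-alike.
- Latch: grey T with brass end at scene (188,158) / side (280,316). The brass padlock at side (345,317) could be mistaken for it.
- Counter: grey at side (242,225). The yellow one at side (200,337) isn't meant.
- Foam: side (243,160).

Next I'll measure them in the side view.

```bash
python3 - <<'E'
from h import *
D={n:np.load(n+".npz") for n in("scene","side")}
def reg(n,u0,u1,v0,v1,z0,z1):
    W=D[n]["W"][v0:v1,u0:u1].reshape(-1,3); im=D[n]["im"][v0:v1,u0:u1].reshape(-1,3)
    m=(W[:,2]>z0)&(W[:,2]<z1); return W[m],im[m]
def rect(P):
    r=cv2.minAreaRect(P[:,:2].astype(np.float32)); return np.round(r[0],1),np.round(r[1],1),round(r[2],1)
for nm,a in {"wrench side":("side",275,345,228,262,12,30),"wrench scene":("scene",180,235,190,215,12,30),
 "latch side":("side",253,312,298,332,12,30),"latch scene":("scene",172,203,145,173,12,30),
 "carton":("side",195,236,258,290,20,45),"counter":("side",215,268,200,248,35,110),
 "tape":("side",335,382,250,295,10,80)}.items():
    P,im=reg(*a); print(nm,len(P),rect(P),P.mean(0).round(1),np.percentile(P[:,2],[5,50,95]).round(1))
# roller white
for n,b in(("side",(215,268,200,248,80,115)),("scene",(250,280,160,197,80,115))):
    P,im=reg(*b); print("high",n,len(P),P.min(0).round(),P.max(0).round(),P.mean(0).round(1))
    k=im.min(1)>150; print(" white",k.sum(),P[k].mean(0).round(1) if k.any() else "", P[k][:,2].max() if k.any() else "")
# bench check
P,_=reg("side",60,120,340,380,-30,30);print("bench",np.median(P[:,2]))
# foam face
for n,b in(("side",(195,292,118,205,40,400)),("scene",(272,368,185,235,40,400))):
    P,im=reg(*b)
    best=0;rng=np.random.default_rng(0)
    for _ in range(500):
        a=P[rng.choice(len(P),3,0)]; nn=np.cross(a[1]-a[0],a[2]-a[0]); nn/=np.linalg.norm(nn)+1e-9; nn*=np.sign(nn[2]+1e-12)
        if abs(nn[2]-.866)>.05: continue
        k=abs((P-a[0])@nn)<2
        if k.sum()>best: best=k.sum();K=k
    Q=P[K];c=Q.mean(0);nn=np.linalg.svd(Q-c)[2][2];nn*=np.sign(nn[2])
    yl=np.cross([0,0,1],nn) ; yl/=np.linalg.norm(yl); xl=np.cross(yl,nn)
    # xl up slope
    if xl[2]<0: xl=-xl; yl=np.cross(nn,xl)
    loc=np.c_[(Q-c)@xl,(Q-c)@yl]
    print("foam",n,len(Q),c.round(1),nn.round(3),"tilt",np.degrees(np.arccos(nn[2])),"yaw",np.degrees(np.arctan2(xl[1],xl[0])),loc.min(0).round(),loc.max(0).round(),rect(loc))
E
```

```text
wrench side 573 (array([ 638.8, -156.1]), array([ 51.5, 169.1]), 49.7) [ 633.2 -155.2   21.5] [13.9 22.3 26.2]
wrench scene 353 (array([ 642.2, -146.8]), array([ 48.5, 172.1]), 52.4) [ 631.6 -140.6   23.8] [14.7 24.7 28.7]
latch side 575 (array([ 474.1, -348.4]), array([124.2,  59.3]), 9.2) [ 472.6 -342.6   22. ] [13.9 22.9 26.3]
latch scene 219 (array([ 474.8, -327.6]), array([ 60.7, 127.4]), 77.8) [ 480.8 -333.1   23.2] [13.4 24.1 29.2]
carton 589 (array([ 357.8, -157.2]), array([59.7, 79.6]), 74.6) [ 356.4 -161.5   33.1] [25.3 33.8 37.3]
counter 802 (array([470.3,   3.2]), array([109.8, 147.9]), 5.3) [471.6 -30.   51.9] [39.  45.4 85.1]
tape 1061 (array([ 712.1, -275.4]), array([135.5,  99.6]), 71.4) [ 703.2 -291.    35.1] [12.9 38.4 49.6]Traceback (most recent call last):
  File "<stdin>", line 15, in <module>
TypeError: reg() missing 1 required positional argument: 'z1'
```

```bash
python3 - <<'E'
from h import *
D={n:np.load(n+".npz") for n in("scene","side")}
def reg(n,u0,u1,v0,v1,z0,z1):
    W=D[n]["W"][v0:v1,u0:u1].reshape(-1,3); im=D[n]["im"][v0:v1,u0:u1].reshape(-1,3)
    m=(W[:,2]>z0)&(W[:,2]<z1); return W[m],im[m]
def rect(P):
    r=cv2.minAreaRect(P[:,:2].astype(np.float32)); return np.round(r[0],1),np.round(r[1],1),round(r[2],1)
for n,b in(("side",(215,268,200,248,80,115)),("scene",(250,280,160,197,80,115))):
    P,im=reg(n,*b); print("high",n,len(P),P.min(0).round(),P.max(0).round(),P.mean(0).round(1))
    k=im.min(1)>130; print(" white",k.sum(),P[k].mean(0).round(1) if k.any() else "", P[k][:,2].max() if k.any() else "")
P,_=reg("side",60,120,340,380,-30,30);print("bench",np.median(P[:,2]))
for n,b in(("side",(195,292,118,205,40,400)),("scene",(272,368,185,235,40,400))):
    P,im=reg(n,*b)
    best=0;rng=np.random.default_rng(0)
    for _ in range(2000):
        a=P[rng.choice(len(P),3,0)]; nn=np.cross(a[1]-a[0],a[2]-a[0]); nn/=np.linalg.norm(nn)+1e-9; nn*=np.sign(nn[2]+1e-12)
        if abs(nn[2]-.866)>.05: continue
        k=abs((P-a[0])@nn)<3
        if k.sum()>best: best=k.sum();K=k
    Q=P[K];c=Q.mean(0);nn=np.linalg.svd(Q-c,full_matrices=False)[2][2];nn*=np.sign(nn[2])
    yl=np.cross([0,0,1],nn) ; yl/=np.linalg.norm(yl); xl=np.cross(yl,nn)
    if xl[2]<0: xl=-xl; yl=np.cross(nn,xl)
    loc=np.c_[(Q-c)@xl,(Q-c)@yl]
    print("foam",n,len(P),len(Q),c.round(1),nn.round(3),"tilt",np.degrees(np.arccos(nn[2])),"yaw",np.degrees(np.arctan2(xl[1],xl[0])),loc.min(0).round(),loc.max(0).round(),rect(loc))
E
```

```text
high side 53 [437. -42.  80.] [479. -22. 100.] [449.8 -34.1  91. ]
 white 19 [447.4 -29.9  94.7] 99.21745969031872
high scene 49 [440. -35.  80.] [507.  -6. 103.] [463.8 -23.5  89.6]
 white 43 [464.2 -23.6  89.8] 103.48528389542321
bench -0.7826656917233095
foam side 4406 2095 [542.4 195.1  94.8] [-0.486 -0.115  0.866] tilt 29.94779696290808 yaw 13.302544415638387 [-104. -121.] [111. 139.] (array([3.5, 9.3]), array([260.1, 214.1]), 89.7)
foam scene 2812 1297 [552.1 213.9 105.8] [-0.486 -0.111  0.867] tilt 29.881373535299822 yaw 12.827950330902928 [-125. -178.] [103. 127.] (array([-10.8, -25.3]), array([227.9, 304.6]), 0.3)
```

```bash
cat >> h.py <<'E'
from math import cos,sin,radians
def foamR(yaw,tilt=30):
    a=radians(yaw);t=radians(tilt)
    X=np.array([cos(a)*cos(t),sin(a)*cos(t),sin(t)]);Y=np.array([-sin(a),cos(a),0]);return np.c_[X,Y,np.cross(X,Y)]
def foamtool(F,s=1): return quat(np.c_[s*F[:,1],s*F[:,0],-F[:,2]])
def down(yaw):  # tool y axis at world yaw (deg)
    a=radians(yaw); y=np.array([cos(a),sin(a),0]); z=np.array([0,0,-1.]); return quat(np.c_[np.cross(y,z),y,z])
E
python3 - <<'E'
from h import *
F=foamR(13.1); C=np.array([544,205,98.]) # rough face centre
for s in(1,-1):
  for h in(60,150,220): print("foam",s,h,bot.ik(C+F[:,2]*h,foamtool(F,s)))
for y in (49,52,229,232): print("wr",y,bot.ik([635,-150,200],down(y)))
for y in (99,-81): print("la",y,bot.ik([474,-338,200],down(y)))
c=bot.read_camera("wrist");print(c["fovy"],c["mount"])
E
```

```text
foam 1 60 [ 0.31978682  0.2249554   1.95386224 -0.10633621  0.44316594  0.1751222 ]
foam 1 150 [ 0.33018412  0.0080419   1.98816105 -0.0866395   0.6258074   0.15829771]
foam 1 220 [ 0.34005286 -0.14523561  1.98146683 -0.07865304  0.78599976  0.15222777]
foam -1 60 None
foam -1 150 None
foam -1 220 None
wr 49 [-2.88091716e-01  5.69663817e-01  1.25649704e+00 -4.44089210e-16
  1.31543180e+00 -1.14330305e+00]
wr 52 [-2.88091716e-01  5.69663817e-01  1.25649704e+00 -4.44089210e-16
  1.31543180e+00 -1.19566293e+00]
wr 229 [-2.88091716e-01  5.69663817e-01  1.25649704e+00 -4.44089210e-16
  1.31543180e+00  1.99828960e+00]
wr 232 [-2.88091716e-01  5.69663817e-01  1.25649704e+00 -4.44089210e-16
  1.31543180e+00  1.94592973e+00]
la 99 [-6.82360663e-01  4.14642177e-01  1.48603499e+00 -4.44089210e-16
  1.24091549e+00 -2.41023662e+00]
la -81 [-6.82360663e-01  4.14642177e-01  1.48603499e+00 -4.44089210e-16
  1.24091549e+00  7.31356031e-01]
69.96299129244683 [[ 7.57727196e-04 -9.56188366e-01 -2.92751147e-01  7.44216886e+01]
 [ 9.99999643e-01  6.14880784e-04  5.79963819e-04  5.30911135e-01]
 [-3.74547602e-04 -2.92751481e-01  9.56188491e-01 -1.24128199e+02]
 [ 0.00000000e+00  0.00000000e+00  0.00000000e+00  1.00000000e+00]]
```

```bash
python3 - <<'E'
from h import *
F=foamR(13.1); C=np.array([544,205,98.])
def snap(n):
    bot.dwell(.3); im,W,c=cloud("wrist"); np.savez(n+".npz",im=im,W=W); return im
a=snap if 0 else None
bot.move_to(C+F[:,2]*170,foamtool(F)); a=snap("wfoam")
bot.move_to([635,-150,200],down(50)); b=snap("wwrench")
bot.move_to([474,-338,200],down(99)); c=snap("wlatch")
print(bot.read_state()["clock"])
cv2.imwrite("pics/w1.png",cv2.resize(np.vstack([np.hstack([a,b]),np.hstack([c,c*0])]),(800,600)))
E
```

```text
5.4083
```

View pics/w1.png

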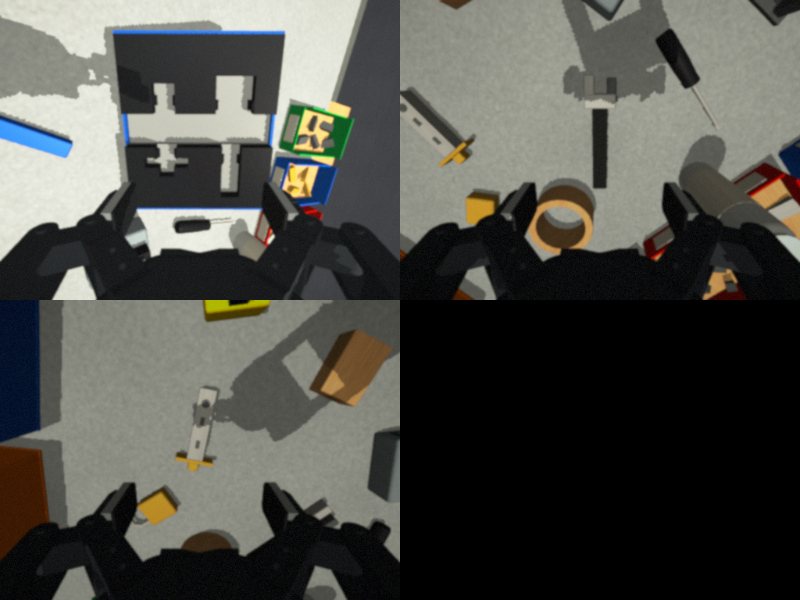

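Wrist views, in panel pixels:
- **Foam (top left):** pale channel at row 128, latch pocket cross at (165,158), wrench pocket at (232,130).
- **Wrench (top right):** jaw up at (598,92), black handle (600,145).
- **Latch (bottom left):** steel body (203,425), brass plate at the bottom (193,462).

Both parts are the right way round for the grasp yaws I chose.

```bash
python3 - <<'E'
from h import *
def rect(P): 
    r=cv2.minAreaRect(P.astype(np.float32)); return np.round(r[0],1),np.round(r[1],1),round(r[2],1)
def axis(Q):
    c=Q.mean(0);d=np.linalg.svd(Q-c,full_matrices=False)[2][0];return c,d
for n,b in(("wwrench",(225,285,85,250)),("wlatch",(215,285,105,225))):
    D=np.load(n+".npz");u0,u1,v0,v1=b
    W=D["W"][v0:v1,u0:u1].reshape(-1,3);im=D["im"][v0:v1,u0:u1].reshape(-1,3).astype(int)
    print(n,"bench",np.nanmedian(W[W[:,2]<8][:,2]))
    m=(W[:,2]>14)&(W[:,2]<34);W=W[m];im=im[m]
    print(len(W),"top",np.percentile(W[:,2],[10,50,90]).round(1),"whole",rect(W[:,:2]))
    if n=="wwrench": k=im.max(1)<60
    else: k=(im[:,2]-im[:,0])<40; print("brass",rect(W[~k][:,:2]),W[~k].mean(0).round(1))
    print("body",rect(W[k][:,:2]),W[k].mean(0).round(1)); c,d=axis(W[k][:,:2]);print("axis",np.degrees(np.arctan2(d[1],d[0]))%180)
D=np.load("wfoam.npz");W=D["W"];im=D["im"].astype(int);u0,u1,v0,v1=142,370,35,270
P=W[v0:v1,u0:u1].reshape(-1,3);I=im[v0:v1,u0:u1].reshape(-1,3)
dark=(I.max(1)<70)&(P[:,2]>20)
Q=P[dark];rng=np.random.default_rng(0);best=0
for _ in range(1000):
    a=Q[rng.choice(len(Q),3,0)];nn=np.cross(a[1]-a[0],a[2]-a[0]);nn/=np.linalg.norm(nn)+1e-9;nn*=np.sign(nn[2]+1e-12)
    if nn[2]<.8 or nn[2]>.93: continue
    k=abs((Q-a[0])@nn)<2.5
    if k.sum()>best:best=k.sum();K=k
Q=Q[K];c=Q.mean(0);nn=np.linalg.svd(Q-c,full_matrices=False)[2][2];nn*=np.sign(nn[2])
print("foam face",len(Q),c.round(1),nn.round(3),"tilt",np.degrees(np.arccos(nn[2])),"yaw of n",np.degrees(np.arctan2(-nn[1],-nn[0])))
X=np.array([-nn[0],-nn[1],0]);X/=np.linalg.norm(X);Y=np.cross([0,0,1],X);X=np.cross(Y,nn)
L=(P-c)@np.c_[X,Y,nn]; Lq=(Q-c)@np.c_[X,Y]
print("face rect",rect(Lq),Lq.min(0).round(1),Lq.max(0).round(1))
blue=(I[:,0]-I[:,2]>80)&(abs(L[:,2])<15);
print("blue",blue.sum(),np.percentile(L[blue],[1,99],axis=0).round(1))
np.savez("foamfit.npz",c=c,B=np.c_[X,Y,nn])
# rectified map of local height for picture
px=((L[:,:2]+150)*2).round().astype(int);ok=(px.min(1)>=0)&(px.max(1)<600)&~np.isnan(L[:,0])
M=np.zeros((600,600,3),np.uint8);M[px[ok,1],px[ok,0]]=I[ok];M=cv2.dilate(M,np.ones((3,3)))
cv2.imwrite("pics/rect.png",M[::-1])
for z0,z1,l in((-22,-14,"floor"),(-32,-23,"chan")):
    k=(L[:,2]>z0)&(L[:,2]<z1)&(I.min(1)>90); print(l,k.sum(),np.percentile(L[k],[1,50,99],axis=0).round(1))
k=(I.min(1)>90)&(L[:,2]<-8)&(L[:,2]>-22)&(abs(L[:,0])<90)
for y0 in range(-85,95,10):
    s=k&(abs(L[:,1]-y0)<5); a=L[s][:,0]
    lo=a[a<0];hi=a[a>0]
    print(y0,[np.percentile(t,[2,98]).round(1) if len(t)>15 else None for t in(lo,hi)])
E
```

```text
wwrench bench 0.31844215640072093
3320 top [22.4 24.1 25.1] whole (array([ 643.5, -161.7]), array([ 49.9, 186.2]), 44.6)
body (array([ 641.1, -150.3]), array([ 29.1, 164. ]), 44.9) [ 647.1 -155.7   23.9]
axis 135.87758072379958
wlatch bench 0.3709988877573238
2429 top [22.8 24.3 25.3] whole (array([ 473.9, -343.8]), array([125.1,  56.8]), 7.4)
brass (array([ 525.7, -338.1]), array([57.3, 20. ]), 87.7) [ 521.6 -338.4   22.3]
body (array([ 471.8, -329.2]), array([ 56. , 119.9]), 78.9) [ 461.4 -335.9   24.3]
axis 178.1797410715289
foam face 27439 [534.3 231.2  95.8] [-0.486 -0.113  0.866] tilt 29.95568352663044 yaw of n 13.068291277274152
face rect (array([  3.7, -22. ]), array([244.8, 212.1]), 90.0) [-102.3 -144.5] [109.7 100.4]
blue 1492 [[ -99.6 -149.7   -3.7]
 [ 108.4  106.1    1.4]]
floor 5004 [[ -69.  -123.1  -20. ]
 [  44.3    7.8  -18. ]
 [ 114.    51.   -16.1]]
chan 7064 [[-139.3 -118.3  -31.4]
 [  -0.   -24.1  -26. ]
 [ 108.5   -0.2  -24. ]]
-85 [array([-54.7, -35.6]), array([40.6, 64.9])]
-75 [array([-74.4, -14.6]), array([41.8, 62.3])]
-65 [array([-72.3, -32.9]), array([41.3, 62.5])]
-55 [array([-57.2, -33.2]), array([40.7, 64.7])]
-45 [array([-58.8, -30.9]), array([37.9, 64.5])]
-35 [None, None]
-25 [None, None]
-15 [None, None]
-5 [None, None]
5 [array([-58.7, -31.5]), array([30.9, 77.1])]
15 [array([-57.3, -34.4]), array([31.2, 72.5])]
25 [array([-57.4, -32.8]), array([30.1, 77.7])]
35 [array([-58.7, -31.6]), array([29.3, 77.8])]
45 [array([-58.3, -32.4]), array([30. , 77.9])]
55 [None, array([30.4, 77.3])]
65 [None, None]
75 [None, None]
85 [None, None]<stdin>:33: RuntimeWarning: invalid value encountered in cast
```

View pics/rect.png

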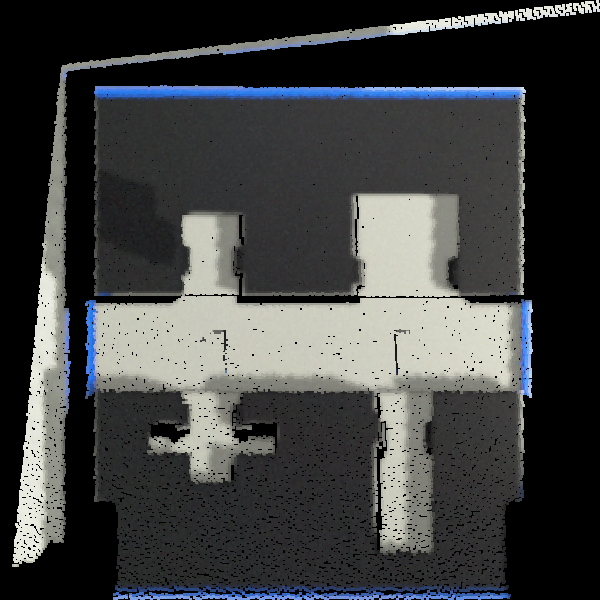

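Foam is consistent: 212 x 245 mm face, pocket edges agree to about 1 mm, and yaw 13.1° at tilt 30.0° matches the side view. The latch yaw from the bounding rectangle is unreliable, so I'll refit both items within their own outline before grasping.

```bash
cat > fit.py <<'E'
from h import *
# profile = (x range of body for axis, whole x range)
def fit(W,c,yaw,body,ends):
    c=np.array(c,float)
    W=W[(W[:,2]>16)&(W[:,2]<32)][:,:2]
    for _ in range(8):
        d=np.array([cos(radians(yaw)),sin(radians(yaw))]);n=np.array([-d[1],d[0]])
        l=np.c_[(W-c)@d,(W-c)@n]
        k=(l[:,0]>body[0]+6)&(l[:,0]<body[1]-6)&(abs(l[:,1])<19)
        bins=np.arange(body[0]+6,body[1]-6,4);mid=[]
        for b in bins:
            s=l[k&(l[:,0]>=b)&(l[:,0]<b+4)][:,1]
            if len(s)>8: mid.append((b+2,(np.percentile(s,3)+np.percentile(s,97))/2,np.ptp(np.percentile(s,[3,97]))))
        mid=np.array(mid);p=np.polyfit(mid[:,0],mid[:,1],1)
        e=l[(abs(l[:,1]-np.polyval(p,l[:,0]))<30)&(l[:,0]>ends[0]-12)&(l[:,0]<ends[1]+12)][:,0]
        e=np.percentile(e,[.3,99.7]);dx=(e.mean()-sum(ends)/2)
        yaw+=np.degrees(np.arctan(p[0]));c=c+d*dx*.7+n*np.polyval(p,0)
    print("centre",c.round(1),"yaw",round(yaw,2),"len",np.ptp(e).round(1),ends[1]-ends[0],"width",np.median(mid[:,2]).round(1),"resid",np.std(mid[:,1]-np.polyval(p,mid[:,0])).round(2))
    return c,yaw
E
python3 - <<'E'
from fit import *
W=np.load("wwrench.npz")["W"][70:235,215:295].reshape(-1,3)
fit(W,[630,-148],135.5,(-100,25),(-100,70))
W=np.load("wlatch.npz")["W"][100:230,205:295].reshape(-1,3)
fit(W,[472,-336],-2,(-60,45),(-60,65))
E
```

```text
centre [ 624.6 -138.6] yaw 140.13 len 159.1 170 width 20.5 resid 0.36
centre [ 470.6 -336.3] yaw -2.15 len 123.4 125 width 22.2 resid 0.35
```

```bash
python3 - <<'E'
from fit import *
W=np.load("wwrench.npz")["W"].copy(); W[228:,:243]=np.nan
fit(W[70:255,215:295].reshape(-1,3),[630,-144],140,(-100,25),(-100,70))
c,y=np.array([470.6,-336.3]),-2.15
print(bot.ik([*c,17],down(y+90)), bot.ik([*c,150],down(y+90)))
print(bot.ik([630,-144,17],down(50)))
E
```

```text
centre [ 627.8 -141.1] yaw 140.0 len 167.0 170 width 20.5 resid 0.32
[-6.83789406e-01  6.51932779e-01  1.60638329e+00 -4.44089210e-16
  8.83276582e-01 -2.21706115e+00] [-6.83789406e-01  4.60502873e-01  1.54462084e+00 -4.44089210e-16
  1.13646894e+00 -2.21706115e+00]
[-2.81376125e-01  7.71478062e-01  1.38801233e+00 -4.44089210e-16
  9.82102260e-01 -1.15404075e+00]
```

```bash
cat >> h.py <<'E'
F=foamR(13.07,30.0); B=np.load("foamfit.npz"); 
O=B["c"]+B["B"]@np.array([3.7,-22.0,-34.0])   # foam origin
def fp(x,y,z): return O+F@np.array([x,y,z])
FT=foamtool(F)
E
python3 - <<'E'
from h import *
W=np.load("side.npz")["W"][165:225,330:375].reshape(-1,3);k=W[:,2]>60;print("can",np.nanpercentile(W[k],[5,50,95],axis=0).round())
print(O.round(1),bot.tip_reach)
c,y=[470.6,-336.3],-2.15
for p in ((-48,0,160),(-48,0,37)): print(bot.ik(fp(*p),FT))
bot.move_gripper(60,60)
bot.move_to([*c,80],down(y+90)); 
hit=bot.servo_line([*c,21.5],speed=60,until_force=8); print("hit",hit)
bot.move_gripper(10,60); s=bot.read_state(); print(s["grip_width"],s["grip_force"],s["ee_pos"])
bot.servo_line([*c,200],speed=200); s=bot.read_state(); print(s["grip_width"],s["ft_force"],s["clock"])
bot.move_to(fp(-48,0,170),FT); s=bot.read_state(); print(s["grip_width"],s["ft_force"],s["clock"],s["ee_pos"],fp(-48,0,170))
bot.servo_line(fp(-48,0,28+9.5+30),speed=100)
bot.dwell(.3);im,_,_=cloud("wrist");cv2.imwrite("pics/hold.png",im)
E
```

```text
can [[ 770. -113.   66.]
 [ 788. -101.  133.]
 [ 820.  -68.  171.]]
[558.9 214.3  68.2] 19.0
[ 0.35424199  0.01072986  2.10535481 -0.1294497   0.50892279  0.22256855]
[ 0.33611008  0.34388742  2.02432125 -0.21291709  0.25788837  0.29969469]
hit False
22.585473642429022 60.62845230102539 [ 470.82656529 -336.43008278   22.00800898]
22.29524446092809 [ 0.45636687  0.18029659 -1.81508656] 8.9167
22.811487860702957 [ 0.2079024  -0.13364798 -2.50497844] 11.0083 [435.87553883 185.40359838 191.39903214] [435.62832805 185.66547301 191.41628125]
```

View pics/hold.png

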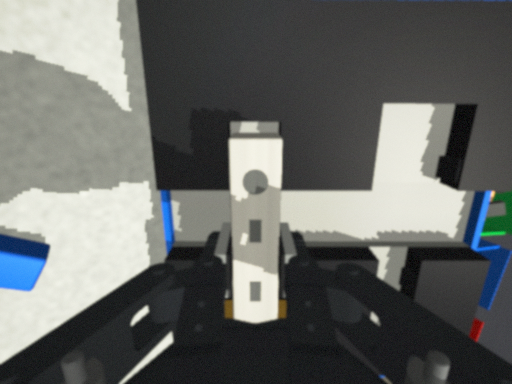

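The latch is held square, with its body from (255,125) to (255,320) and the plate at the lower end, over its pocket in the left half. Next I'll push it in and log the force.

```bash
cat >> h.py <<'E'
def press(x,y,zs,stop=26,speed=25):
    f0=bot.read_state()["ft_force"]
    for z in zs:
        hit=bot.servo_line(fp(x,y,z),speed=speed,until_force=stop)
        s=bot.read_state(); l=F.T@(s["ee_pos"]-O); print(z,hit,l.round(1),(F.T@(s["ft_force"]-f0)).round(1),round(s["grip_width"],1))
        if hit: break
E
python3 - <<'E'
from h import *
press(-48,0,[58,53,49,46,43,41,39,37.5,36.5,35.5])
print(bot.read_state()["clock"])
E
```

```text
58 False [-48.1  -0.   57.9] [ 0.3  0.  -0.5] 22.6
53 False [-48.1  -0.   52.8] [ 0.2  1.1 -0.8] 22.6
49 False [-48.1  -0.   48.8] [-0.5  0.5 -1.4] 22.8
46 False [-48.3   0.   45.8] [-2.2  1.5 -0.7] 23.0
43 False [-48.1   0.   42.9] [-0.1  1.2 -1.5] 22.7
41 False [-48.1   0.   40.9] [-1.1  1.5 -1.4] 22.6
39 False [-48.1  -0.   38.9] [-0.5  1.1 -2.2] 22.8
37.5 False [-48.   0.  38.] [-3.6  1.  20.7] 22.8
36.5 False [-47.9   0.   38. ] [-10.5  -0.5  51.8] 23.2
35.5 False [-47.9   0.   37.9] [-17.9  -3.1  81.3] 22.4
15.5083
```

TCP stopped at 38.0. The grasp was 10.0 above centre, so the latch is at z = 28.0, which is the floor. The force limit restarts with each step, so I'll stop earlier for the wrench. Release and look.

```bash
sed -i 's/if hit: break/if hit or (F.T@(s["ft_force"]-f0))[2]>15: break/' h.py
python3 - <<'E'
from h import *
bot.servo_line(fp(-48,0,38),speed=30); print((F.T@bot.read_state()["ft_force"]).round(1))
bot.move_gripper(48)
bot.servo_line(fp(-48,0,120),speed=120)
bot.servo_line(fp(-48,-40,190),speed=150)
bot.dwell(.3);im,W,_=cloud("wrist");np.savez("after1.npz",im=im,W=W);cv2.imwrite("pics/a1.png",im)
L=(W-O)@F
k=(abs(L[...,0]+48)<10)&(L[...,1]<58)&(L[...,1]>26)&(L[...,2]>15); print("body top",np.percentile(L[k],[5,50,95],axis=0).round(1))
k=(abs(L[...,0]+48)<9)&(L[...,1]<-24)&(L[...,1]>-40)&(L[...,2]>15); print("plate side top",np.percentile(L[k],[5,50,95],axis=0).round(1) if k.any() else 0)
k=(abs(L[...,0])<20)&(L[...,1]<80)&(L[...,1]>30); print("face",np.median(L[k],axis=0).round(1))
print(bot.read_state()["clock"])
E
```

```text
[-3.   0.7  1.5]
body top [[-56.4  27.1  39.2]
 [-47.8  42.1  40.5]
 [-39.1  56.6  41.8]]
plate side top [[-55.9 -29.9  41. ]
 [-47.9 -28.5 256.3]
 [-39.9 -27.5 264.2]]
face [-0.1 56.3 34. ]
17.9917
```

View pics/a1.png

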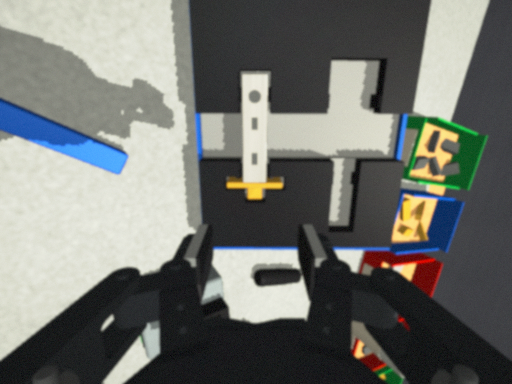

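The latch lies in its pocket, body (255,130), plate (255,184). I'll check its slope along the length, then fetch the wrench.

```bash
python3 - <<'E'
from h import *
W=np.load("after1.npz")["W"]; L=((W-O)@F)[60:215,215:300].reshape(-1,3)
k=(abs(L[:,0]+48)<9)&(L[:,2]>36)&(L[:,2]<60)&(abs(L[:,1])<75);Q=L[k]
for y0 in range(-70,70,15):
    s=Q[abs(Q[:,1]-y0-7)<7.5]; print(y0+7,len(s),np.median(s[:,2]).round(1) if len(s) else "",s[:,1].min().round(1) if len(s) else "",s[:,1].max().round(1) if len(s) else "")
c=[627.8,-141.1];y=140-90
bot.move_gripper(60,60)
bot.move_to([*c,180],down(y)); bot.servo_line([*c,70],speed=150)
hit=bot.servo_line([*c,21.5],speed=60,until_force=8); print("hit",hit)
bot.move_gripper(10,60); s=bot.read_state(); print(s["grip_width"],s["grip_force"],s["ee_pos"])
bot.servo_line([*c,230],speed=200); s=bot.read_state(); print(s["grip_width"],s["ft_force"],s["clock"])
bot.move_to(fp(48,0,190),FT)
bot.servo_line(fp(48,0,28+10+30),speed=100); s=bot.read_state(); print(s["grip_width"],s["ft_force"],s["clock"])
bot.dwell(.2);im,_,_=cloud("wrist");cv2.imwrite("pics/hold2.png",im)
E
```

```text
-63 56 36.6 -64.0 -56.0
-48 192 40.0 -55.1 -40.6
-33 247 40.2 -40.5 -25.5
-18 266 40.3 -25.2 -10.5
-3 272 40.2 -10.5 4.4
12 277 40.4 5.2 19.5
27 321 40.4 19.5 34.4
42 304 40.7 35.3 48.8
57 227 40.5 49.6 59.3
72 1 36.2 66.5 66.5
hit False
20.57681914226718 60.76563477516174 [ 628.09761673 -141.19722327   22.05536087]
20.657305131731718 [ 0.72842532  0.13085903 -3.13573576] 23.0333
20.805134434055873 [ 0.26784503 -0.05542148 -2.3296713 ] 25.7667
```

View pics/hold2.png

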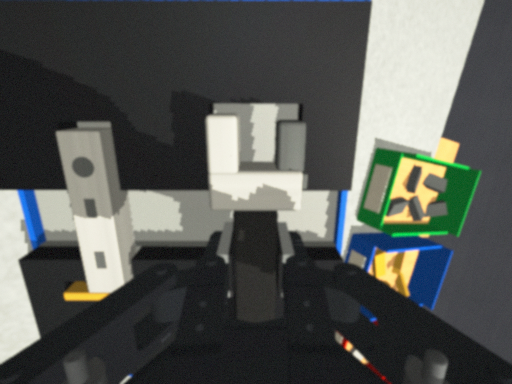

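The latch is flat: top 40.0–40.7 along its whole length, against 40 expected. The wrench is held straight over its pocket, with the jaw head at (256,160). Inserting it now.

```bash
python3 - <<'E'
from h import *
press(48,0,[58,54,51,48,45,42,40,39,38.3,37.7,37.2],stop=18)
print(bot.read_state()["clock"])
E
```

```text
58 False [47.9 -0.  57.9] [1.3 0.5 0.1] 20.5
54 False [47.9 -0.  53.8] [0.8 0.7 0.2] 20.7
51 False [47.9 -0.  50.8] [0.9 0.1 0.3] 21.1
48 False [47.9 -0.  47.8] [ 0.9 -0.5 -0.1] 20.5
45 False [47.8  0.  44.8] [-0.7  0.9 -1.4] 20.9
42 False [47.8  0.  41.8] [-1.6  1.5 -0.6] 21.0
40 False [47.9  0.  39.8] [ 0.1  0.8 -1. ] 20.8
39 False [48. -0. 39.] [-1.   0.4  0.9] 20.7
38.3 False [48.  -0.  38.3] [-1.5  1.3  1.6] 20.7
37.7 False [48.1  0.  38.1] [-4.3  0.  12.1] 20.3
37.2 False [48.1  0.  38.1] [-7.6  0.1 23.2] 20.4
29.1917
```

```bash
python3 - <<'E'
from h import *
bot.servo_line(fp(48,0,38.1),speed=30)
bot.move_gripper(46)
bot.servo_line(fp(48,0,120),speed=120)
bot.servo_line(fp(20,-50,190),speed=150)
bot.dwell(.2);im,W,_=cloud("wrist");cv2.imwrite("pics/a2.png",im)
L=((W-O)@F).reshape(-1,3)
for x0,ys in((48,range(-95,70,15)),(-48,range(-65,60,15))):
    k=(abs(L[:,0]-x0)<8)&(L[:,2]>35)&(L[:,2]<60)
    print(x0,[(y,np.median(L[k&(abs(L[:,1]-y)<7)][:,2]).round(1)) for y in ys if (k&(abs(L[:,1]-y)<7)).sum()>10], L[k&(abs(L[:,1])<110)][:,1].min().round(1),L[k&(abs(L[:,1])<110)][:,1].max().round(1))
# roller view
bot.move_gripper(0)
bot.move_to([447,-28,230],down(90)); bot.dwell(.2)
im2,W,_=cloud("wrist");np.savez("wroll.npz",im=im2,W=W);print(bot.read_state()["clock"])
cv2.imwrite("pics/a2.png",cv2.resize(np.hstack([im,im2]),(800,300)))
E
```

```text
48 [(-95, np.float64(40.1)), (-80, np.float64(40.3)), (-65, np.float64(40.1)), (-50, np.float64(40.2)), (-35, np.float64(40.2)), (-20, np.float64(40.2)), (-5, np.float64(40.1)), (10, np.float64(40.3)), (25, np.float64(40.0)), (40, np.float64(40.1))] -108.5 109.4
-48 [(-65, np.float64(36.0)), (-50, np.float64(39.6)), (-35, np.float64(40.2)), (-20, np.float64(40.4)), (-5, np.float64(40.3)), (10, np.float64(40.6)), (25, np.float64(40.4)), (40, np.float64(40.8)), (55, np.float64(40.5))] -108.1 109.5
33.8917
```

View pics/a2.png

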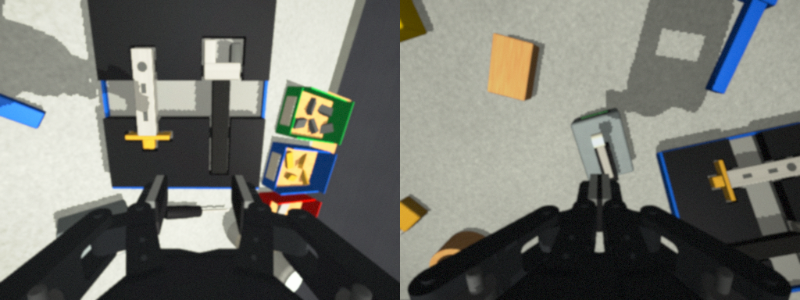

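Left panel: both items are seated, with tops at about 40 mm everywhere. Right panel: white roller at (598,141) on the grey counter, which is px (253,180) in the wrist image. Now measure it.

```bash
python3 - <<'E'
from h import *
D=np.load("wroll.npz");W=D["W"][165:235,235:285].reshape(-1,3);I=D["im"][165:235,235:285].reshape(-1,3).astype(int)
k=(W[:,2]>60)&(W[:,2]<110)&(I.min(1)>120);Q=W[k]
for z0 in range(70,104,4):
    s=Q[(Q[:,2]>=z0)&(Q[:,2]<z0+4)]; print(z0,len(s),np.r_[s.min(0),s.max(0),s.mean(0)].round(1) if len(s) else "")
s=Q[Q[:,2]>94];print("top",s.mean(0).round(1),cv2.minAreaRect(s[:,:2].astype(np.float32)))
b=D["W"][130:225,215:300].reshape(-1,3);b=b[(b[:,2]>40)&(b[:,2]<50)];print("box",cv2.minAreaRect(b[:,:2].astype(np.float32)))
E
```

```text
70 2 [504.3  -8.2  73.6 505.7  -8.1  74.  505.   -8.2  73.8]
74 85 [488.2 -20.6  74.  506.4  -8.2  78.  497.3 -14.2  76.4]
78 143 [468.4 -26.1  78.  495.  -12.   82.  480.8 -19.4  80.1]
82 110 [448.  -29.3  82.  475.  -17.7  85.9 464.6 -23.8  83.5]
86 5 [437.2 -31.2  86.1 456.  -21.1  89.9 444.7 -24.6  88.4]
90 28 [437.3 -37.1  90.1 456.8 -22.2  94.  441.5 -30.7  92.6]
94 105 [437.9 -37.   94.  455.4 -21.3  98.  444.9 -29.1  96.6]
98 122 [440.1 -35.9  98.1 453.2 -21.4 100.8 446.7 -28.9  99. ]
102 0 
top [445.9 -29.   97.9] ((446.466552734375, -28.77075958251953), (16.403650283813477, 14.106778144836426), 16.027099609375)
box ((473.15252685546875, -21.251018524169922), (99.06940460205078, 74.84548950195312), 15.572818756103516)
```

```bash
python3 - <<'E'
from h import *
p=[446.8,-28.9]
try: bot.move_to([*p,135],down(106))
except bot.MotionError as e: print(e); bot.move_to([*p,135],down(90))
bot.dwell(.3); f0=bot.read_state()["ft_force"][2]
for z in (122,119,117,115,113,111,109,107,105,104,103,102):
    bot.servo_line([*p,z],speed=20,until_force=4.5); bot.dwell(.1)
    s=bot.read_state(); f=s["ft_force"][2]-f0; print(z,s["ee_pos"].round(1),round(f,2))
    if f>5.3: break
bot.dwell(.15); print(bot.read_state()["clock"])
E
```

```text
122 [446.9 -28.9 122.1] 0.73
119 [446.8 -28.9 119. ] 0.17
117 [446.9 -28.9 117.1] 1.29
115 [446.8 -28.9 115. ] 2.81
113 [446.8 -28.9 113. ] 3.78
111 [446.8 -28.9 111. ] 4.06
109 [446.8 -28.9 109. ] 3.48
107 [446.8 -28.9 107.1] 5.08
105 [446.8 -28.9 105.1] 4.99
104 [446.8 -28.9 104. ] 5.67
38.9083
```

```bash
python3 - <<'E'
from h import *
p=[446.8,-28.9]
bot.servo_line([*p,102.3],speed=20); bot.dwell(.2); print(bot.read_state()["ft_force"])
bot.servo_line([*p,200],speed=120); bot.dwell(.3)
bot.move_to([447,-28,230],down(90)); bot.dwell(.2)
im,W,_=cloud("wrist");W=W[165:235,235:285].reshape(-1,3);I=im[165:235,235:285].reshape(-1,3)
k=(W[:,2]>60)&(W[:,2]<115)&(I.min(1)>120);print("roller top",np.percentile(W[k][:,2],[90,99]))
bot.move_to(fp(20,-50,200),FT); bot.dwell(.2)
im,W,_=cloud("wrist");L=((W-O)@F).reshape(-1,3)
for x0,ys in((48,(-80,-40,0,40)),(-48,(-50,-20,20,50))):
    k=(abs(L[:,0]-x0)<8)&(L[:,2]>35)&(L[:,2]<60)
    print(x0,[np.median(L[k&(abs(L[:,1]-y)<7)][:,2]).round(1) for y in ys])
print(bot.read_state()["clock"]); print(bot.finish_job())
E
```

```text
[-2.99990945 -1.27103489  4.17211323]
roller top [ 98.88776931 100.0733506 ]
48 [np.float64(40.2), np.float64(40.2), np.float64(40.3), np.float64(40.1)]
-48 [np.float64(39.4), np.float64(40.6), np.float64(40.5), np.float64(40.6)]
43.0
the job is handed in; nothing more can be done
None
```

I handed the job in at 43 s of the 72 s allowed; no verdict came back. By camera, the latch and wrench sit flat on their pocket floors, released; the grey counter's lever was pressed about 15 mm (click at about 10, overtravel at about 23; the click was judged by depth and force, not read directly) and sprang back to 99 mm.

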